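Load a lug plate on the welding index table and index it under the torch

TASK

First set the steel lug plate, foot down, into the empty nest on the round stage of the index table; put it down gently, do not drop it. Then pull up the spring plunger knob, turn the stage by one hole so that the loaded nest comes under the welding torch (not the suction funnel), and let the plunger drop fully home so that the stage is locked there. Do not touch the torch or its stand, and leave the other things on the bench alone.

Things in the scene. Friction and masses are not known exactly. Their poses are not given: they have to be found in the camera images.
- lug: Loose bare-steel lug plate, about 0.35 kg: flat foot 50 mm (its x) x 70 mm (its y) x 8 mm, with an upright rib in the middle, 10 mm thick (x), 50 mm long (y), top edge 43 mm above the underside. It lies foot down on the bench, left or right of the index table. Origin: centre of the underside; z up. Symmetric under a half turn.
- nest (a point): Centre of the floor of the empty rectangular nest on the top face of the round steel stage, 80 mm from the stage's axis, on the far side of the axis from the plunger knob. x points radially outward, y tangentially, z up. The nest is bounded by short dark-steel rails 8 mm high, with inner size 55 mm (x) by 75 mm (y): the foot of the lug plate fits with its rib along y, either way round. The stage top is 45 mm above the bench.
- index_base: Fixed grey round base of the index table, radius 160 mm, top 30 mm above the bench; the bare-steel stage (radius 126 mm) turns on it. Origin: on the vertical axis of the stage, at bench height. It carries six index holes, 60 degrees apart, on a circle of radius 142 mm; at yaw 0 they lie at 0, 60, 120, 180, 240, 300 degrees from its x axis. At the start the plunger sits in the hole at 180 degrees (the robot's side).
- knob_top (a point): Centre of the top face of the plunger's black upright knob: a knurled cylinder 30 mm across and 34 mm high, standing on the stage's tongue 142 mm from the axis. Its top is 93 mm above the bench when locked; its underside is 14 mm above the tongue. The knob moves straight up on its spring and travels round with the stage.
- plunger (a joint): Height of the plunger above fully locked, m: 0 = pin fully home in a hole, 0.016 = pulled up to its stop. The pin clears the hole above 0.011. The spring pushes it down with about 5 N at 0 and 11 N at 0.016. Let go between two holes, the pin rides on the base at about 0.011 and drops in when it comes over a hole.
- stage (a joint): Angle of the stage relative to the base, rad, positive counter-clockwise seen from above: about 0 in the starting hole; the neighbouring holes are at +1.047 and -1.047; stops at +-1.35. The locked pin has about 0.01 rad of play; the stage turns with light friction (about 2 N at the knob) and stays where it is left.
- torch_tip (a point): Tip of the wire of the welding torch, pointing straight down 106 mm above the bench over one of the two neighbouring places of the nest (80 mm from the stage's axis, 60 degrees left or right of the nest's starting place). The torch is a vertical copper nozzle, 19 mm in diameter, under a black arm at 172 mm height; the arm runs in the base's +x direction to a thin fixed post 150 mm away, 188 mm high, beyond the rim of the base. It clears the seated lug plate by 18 mm.
- fume_stand: Fixed stand of the fume suction mouth, like the torch stand (same arm and post) but with a flat rectangular aluminium funnel (56 x 24 mm, mouth 132 mm above the bench), over the other neighbouring place. Origin: at bench height straight below the funnel.
- magnet: Bystander: welding magnet, a flat grey triangular frame 70 x 70 x 18 mm, on the other side of the index table from the lug plate; to be left alone.
- hammer: Bystander: workshop hammer lying on the bench; to be left alone.
- spanner: Bystander: open-ended spanner lying on the bench; to be left alone.
- wire_brush: Bystander: brush lying on the bench; to be left alone.
- caliper: Bystander: flat steel vernier caliper, 200 mm long, 12 mm high; to be left alone.
- nut: Bystander: round steel collar nut, 32 mm across, 14 mm high, hole 18 mm; to be left alone.
- torch_stand: Fixed torch stand (post, arm and torch). Origin: at bench height straight below the torch tip; x towards the post.
Mind the look-alikes: they are no part of the job. Of the things like the lug, leave any that is purple; of the rest the larger one is meant.

How it is judged:
On the way, in this order (a step that is already met when the one before it is completed fails the run):
1. the lug plate is seated in the nest and let go, the stage still locked in its starting hole (distance between lug and nest below 0.006 m and angle between the x axis of lug and the x axis of nest, either way round below 0.12 rad and angle between lug's own z axis and vertical below 0.05 rad and contact force between the fingers and lug below 0.1 N and value of joint stage between -0.05 and 0.05 rad), for 0.2 s.
2. the plunger is pulled clear of its hole (value of joint plunger above 0.0105 m), for 0.1 s.
At the end, for the whole second after the job is handed in: The lug plate rests at the bottom of the nest (origin within 6 mm of the nest centre, sides within 0.12 rad, tilt under 0.05 rad), at rest; the nest centre is within 6 mm (horizontally) of the torch tip; the plunger is home within 2 mm (distance between lug and nest below 0.006 m and angle between the x axis of lug and the x axis of nest, either way round below 0.12 rad and angle between lug's own z axis and vertical below 0.05 rad and value of joint plunger below 0.002 m and horizontal distance between nest and torch_tip below 0.006 m and linear speed of lug below 0.02 m/s); the robot touches nothing.
It fails at once if the torch or its stand is touched (over 2 N) (contact force between torch_stand and anything else above 2 N).
It fails at once if the lug plate is dropped (faster than 0.5 m/s while the fingers do not touch it) (linear speed of lug above 0.5 m/s and contact force between the fingers and lug below 0.1 N).
It fails at once if a bystander (magnet, hammer, spanner, brush, caliper or nut) is moved more than 20 mm (distance of any of magnet, hammer, spanner, wire_brush, caliper, nut from where it was at the start of the episode above 0.02 m).
It also fails if it takes over 69 s, if anything falls off the work surface, if the arm or the gripper's body presses on something with over 40 N, if the wrist force passes 120 N, or if a joint passes its speed limit or range.

ROBOT

A 6-joint arm with a two-finger parallel gripper is mounted at the origin on the work surface. World frame = base frame: x ahead of the robot, y to its left, z up, the work surface at z = 0. Lengths are in m, angles in rad, forces in N, time in s.
With the tool pointing down it reaches from about 0.25 to 0.775 m from the base axis. Payload 8.9 kg.
Tool frame: the origin (TCP) lies at the very end of the fingers, on their centre line; the grasp point (between the pads) lies 19 mm behind it; z points along the fingers, y is the line along which they close (so a half turn about z gives the same grasp; the last joint's range is limited). The gripper opens to 85 mm and grips with 20 to 120 N. Pads are 22 mm wide; open, the fingers measure 114 mm over their backs; the gripper's body (76 mm by 85 mm) begins 54 mm behind the grasp point. The pads swing forward as they close: fully open they stand 13 mm farther back than shut.
Start: joints at [1.077, 0.291, -0.153, 1.127, 0, 1.431], TCP at [0.182, 0.492, 0.202] pointing down, gripper open.
Joint ranges: [-2.52, 2.52], [-0.91, 1.74], [-1.3, 1.37], [-1.96, 2.02], [-1.52, 1.47], [-3.14, 3.14]. Speed limits (rad/s): [2.22, 2.22, 2.79, 3.14, 3.14, 3.14].

INTERFACE

Orientations are given as a unit quaternion [x, y, z, w].
In Python, from plant import manip, read_camera, camera_params, job gives the robot as it stands. The module is installed in compiled form; this text tells all that it offers.
- The arm moves only by the tool servo_tool, never from a script. Its argument "steps" is a list of rows, each a list of 5 numbers: the shift along the tool's x, y, z in m, then the turn about the tool's z in rad, then the opening, from 0 (shut) to 1 (fully open). In form: [[x, y, z, twist, grip], ...]. A call has 1 to 8 rows; each row shifts and turns the commanded pose from where the row before left it, along the tool's axes as they then stand; what a row does not reach is not made up. A row lasts 1/12 s, in which the tool goes at most 41.7 mm and 7.16 degrees, less where a joint would pass 70% of its speed; a pose out of reach is approached as far as the arm can. A call is refused whole if a number of a shift passes 0.0417 or a number of a turn 0.125, either way. A call with a gripper value outside its range is refused whole. The fingers move at their own pace and stop on an object; "force" is the grip in N (left out, the last holds). Time passes only in rows, so rows that do not move let the fingers close. It gives the time, the measured TCP pose, the force, the opening and the grip force at its end, in the units of the state.
- manip.get_state(): the state, without advancing time (a new reading comes with each control period).
- read_camera(name): name is "side" or "top" or "wrist"; returns (picture, depth): 400x640x3 uint8, red, green, blue; 400x640 float32, m along the optical axis (not along the pixel's ray), 0 where there is no reading.
- camera_params(name): a dict with "fx", "fy", "cx", "cy" (pixels), "xyz" and "orientation" of the camera in the world. Camera axes: x right, y up, looking along -z (the intrinsics and any distortion apply to the point x, -y, -z); pixel columns grow to the right and rows downward; lengths in m; the calibration is good to about 2 mm. A picture is of the moment at which its call begins: read the wrist's pose just before it. camera_params takes no time and is no camera call; for the wrist camera it gives the pose at the moment of the call.
- job.sign_off(): hands the job in; it is judged then, once.
The state is a dict: "t": time; "qpos": joint angles; "joint_vel": joint speeds; "tau": joint torques, N m; "tcp_pos": TCP position; "ee_rot": TCP orientation; "contact_force": force on the tool from outside, world axes, zero at the start; "moment": the same for the moment, N m; "grip_width": opening from 0.0 (shut) to 1.0 (fully open); "grip_force": force on a finger pad.
Only numpy, scipy, OpenCV 4.12 (cv2) and the standard library are available. Lean on these libraries where they do the work, as an engineer would, in place of code of your own. Each camera call takes 0.05 s, during which the arm holds its last target. There are 200 camera calls.

## Working session

There is one attempt and no reset: what is moved stays moved. The work goes in short steps, Python scripts to look and compute and a tool call to move; the robot and the scene stay as the last step left them, time stands still between calls to the robot, and variables do not carry over. Pictures are saved under pics/ and viewed, at most 10 in all, crops included, and the job is handed in when it is done.

Besides the shell and the picture viewer there is one more tool, called by a JSON object that holds its "api" and its "payload". servo_tool: Moves the arm, as the interface text tells. Its arguments: {"type":"object","properties":{"steps":{"type":"array"},"force":{"type":"number"}},"required":["steps"]}

```bash
mkdir -p pics; cat > h.py <<'E'
import numpy as np, cv2
from scipy.spatial.transform import Rotation as R
from plant import manip, read_camera, camera_params, job
def grab(n):
    p=camera_params(n); im,d=read_camera(n); return im,d,p
def pts(d,p):
    v,u=np.mgrid[0:d.shape[0],0:d.shape[1]]
    c=np.stack([(u-p['cx'])/p['fx']*d,-(v-p['cy'])/p['fy']*d,-d],-1)
    return c@R.from_quat(p['orientation']).as_matrix().T+np.array(p['xyz'])
def ray(u,v,z,p):
    r=R.from_quat(p['orientation']).as_matrix()@np.array([(u-p['cx'])/p['fx'],-(v-p['cy'])/p['fy'],-1])
    o=np.array(p['xyz']); return o+r*(z-o[2])/r[2]
def save(n,im): cv2.imwrite('pics/'+n,im[...,::-1])
E
python3 - <<'E'
from h import *
for n in('top','side'):
    im,d,p=grab(n); save(n+'0.png',im); np.savez(n+'0.npz',im=im,d=d); print(n,p,(d>0).mean())
s=manip.get_state(); print(s['t'],s['tcp_pos'],s['ee_rot'],s['grip_width'])
E
```

```text
top {'fx': 432.77415636119684, 'fy': 432.77415636119684, 'cx': 319.36076945648307, 'cy': 197.3415494610858, 'xyz': array([ 0.36669909, -0.00545439,  1.23355413]), 'orientation': array([-0.02729378,  0.02690411,  0.71396109, -0.69913574])} 0.99601953125
side {'fx': 386.08623710197617, 'fy': 386.08623710197617, 'cx': 314.6362991803385, 'cy': 207.07780188617647, 'xyz': array([0.41371014, 0.8435555 , 0.57170476]), 'orientation': array([-0.01240451,  0.50159044,  0.86453237, -0.02892985])} 0.9959296875
0.1 [0.18217623 0.49193334 0.20169299] [ 1.76469506e-01  9.84305937e-01 -5.52731368e-04 -1.76124908e-04] 0.9973025311172793
```

View pics/top0.png

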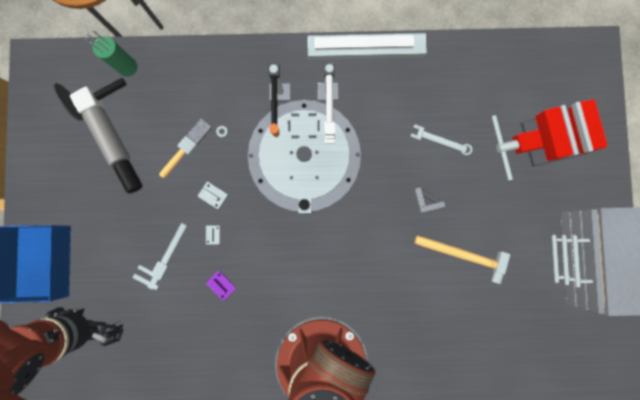

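View pics/side0.png

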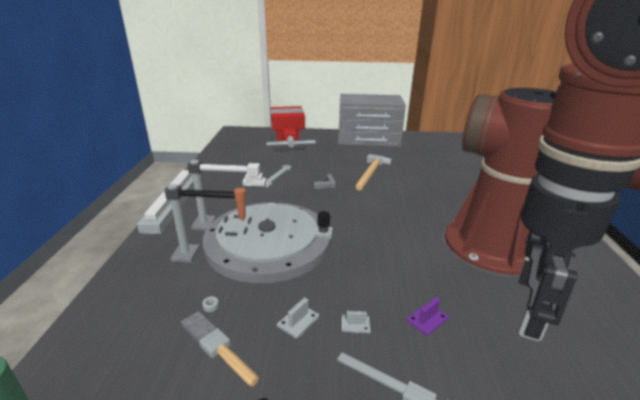

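The top view shows the larger grey lug at about (212,195), with the smaller grey one at (212,235) and the purple one at (221,286). The nest is at (304,125), the knob at (304,204), the torch to the left at (275,130) and the funnel to the right. The stage therefore has to turn counter-clockwise. Next I measure these points.

```bash
python3 - <<'E'
from h import *
p=camera_params('top'); f=np.load('top0.npz'); im,d=f['im'],f['d']; P=pts(d,p)
def win(u0,u1,v0,v1): 
    m=np.zeros(d.shape,bool); m[v0:v1,u0:u1]=1; return m
print('bench z',np.median(P[win(150,250,310,340)][:,2]))
hsv=cv2.cvtColor(im,cv2.COLOR_RGB2HSV)
def rect(m,z):
    c=max(cv2.findContours(m.astype(np.uint8),0,2)[0],key=cv2.contourArea)[:,0]
    q=np.array([ray(u,v,z,p)[:2] for u,v in c]); r=cv2.minAreaRect((q*1000).astype(np.float32)); return r,len(c)
for n,w in(('lug',win(190,236,172,218)),('small',win(200,226,220,250))):
    m=w&(hsv[...,2]>130); print(n,m.sum(),rect(m,.008))
    t=w&(P[...,2]>.028); q=P[t]; print(' rib',t.sum(),q.mean(0),q.max(0)); 
    if t.sum()>5: print(rect(t,q[:,2].max()))
# knob
m=win(290,320,190,220)&(P[...,2]>.075); print('knob',m.sum(),P[m].mean(0),np.median(P[m][:,2]),rect(m,.093))
m=win(290,320,190,220)&(hsv[...,2]<70); u=np.argwhere(m).mean(0); print('knobdark',m.sum(),ray(u[1],u[0],.085,p))
# stage ellipse at z .045: bright
b=(win(240,370,90,220)&(hsv[...,2]>170)).astype(np.uint8); c=max(cv2.findContours(b,0,2)[0],key=cv2.contourArea)[:,0]
q=np.array([ray(u_,v_,.045,p)[:2] for u_,v_ in c]); print('stage',cv2.minEnclosingCircle((q*1000).astype(np.float32)))
# base by depth height
bm=(win(235,375,80,225)&(P[...,2]>.02)&(P[...,2]<.039)).astype(np.uint8); q=P[bm>0][:,:2]
print('base',cv2.minEnclosingCircle((q*1000).astype(np.float32)), np.percentile(q,[1,99],axis=0))
m=win(290,320,145,165)&(hsv[...,2]<120);u=np.argwhere(m).mean(0);print('axis hole',m.sum(),ray(u[1],u[0],.045,p))
m=win(262,285,120,140)&(hsv[...,0]<15)&(hsv[...,1]>120); print('torch',m.sum(),P[m].mean(0) if m.any() else 0)
big=lambda a,s:cv2.resize(a,None,fx=s,fy=s,interpolation=cv2.INTER_CUBIC)
a=big(im[90:220,235:375],4); save('c1.png',a); 
E
```

```text
bench z 0.00016321476469227658
lug 503 (((474.4368591308594, 299.3447265625), (74.1194076538086, 55.515384674072266), 56.06154251098633), 50)
 rib 81 [0.46409747 0.27081689 0.14485885] [0.49098446 0.31780949 1.23355413]
(((366.6990966796875, -5.454387664794922), (0.0, 0.0), 0.0), 29)
small 297 (((362.0964660644531, 299.4291687011719), (39.5818977355957, 54.044883728027344), 89.81851196289062), 7)
 rib 50 [0.36311679 0.26819652 0.15212792] [0.38025121 0.30253125 1.23355413]
(((366.6990966796875, -5.454387664794922), (0.0, 0.0), 0.0), 9)
knob 112 [0.4346604  0.0341888  0.13269147] 0.09235401607727844 (((436.9118957519531, 35.84483337402344), (29.947078704833984, 27.99505615234375), 43.86860656738281), 14)
knobdark 59 [0.43746701 0.03627888 0.085     ]
stage ((594.3148193359375, 12.546372413635254), 179.68687438964844)
base ((598.24267578125, 41.82044219970703), 179.62765502929688) [[ 0.42715122 -0.11922956]
 [ 0.73445489  0.18903694]]
axis hole 139 [0.58038193 0.03501381 0.045     ]
torch 75 [0.6197041  0.10296525 0.18081829]
```

View pics/c1.png

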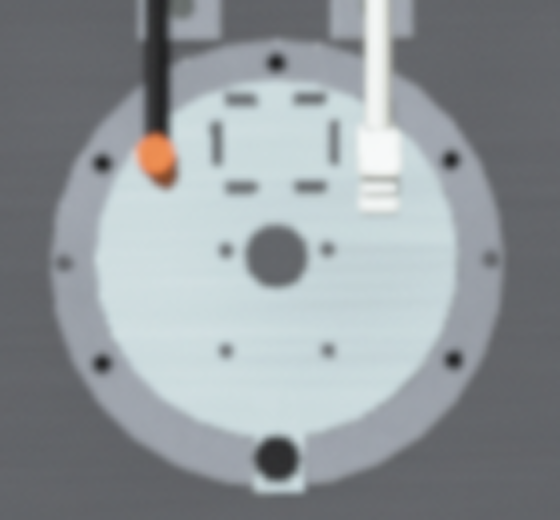

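The crop shows five open index holes, the nest rails centred near crop (275,143), the axis bore at (276,256) and the knob at (277,458). I'll fit the holes and the nest from these.

```bash
python3 - <<'E'
from h import *
p=camera_params('top'); f=np.load('top0.npz'); im,d=f['im'],f['d']; P=pts(d,p)
R_=lambda x,y,z: ray(235+(x+.5)/4-.5,90+(y+.5)/4-.5,z,p)[:2]
H=np.array([R_(x,y,.03) for x,y in((277,63),(102,163),(451,160),(102,363),(454,359))])
base=np.radians([0,60,-60,120,240])
# LSQ similarity rigid, radius known: unknown c, yaw
from scipy.optimize import least_squares
s=least_squares(lambda q:(H-q[:2]-q[3]*np.c_[np.cos(base+q[2]),np.sin(base+q[2])]).ravel(),[.58,.035,0,.142]); print('base',s.x,np.abs(s.fun).max())
rl=np.array([R_(x,y,.053) for x,y in((217,143),(333,143),(241,99),(310,99),(241,187),(310,187))]);print('rails',rl.round(4).tolist(),(rl[0]+rl[1])/2,rl[2:].mean(0))
c=s.x[:2];y=s.x[2]
for a,r,n in((0,.08,'nest'),(np.pi,.142,'knob'),(np.pi*4/3,.142,'knob end'),(np.pi/3,.08,'torch')):print(n,c+r*np.array([np.cos(a+y),np.sin(a+y)]))
for n,(u0,u1,v0,v1) in dict(lug=(190,236,172,218)).items():
    q=P[v0:v1,u0:u1].reshape(-1,3); q=q[(q[:,2]>.034)&(q[:,2]<.06)]; print(n,len(q),q.mean(0),np.percentile(q[:,2],[10,50,90]));print(cv2.minAreaRect((q[:,:2]*1000).astype(np.float32)))
    q=P[v0:v1,u0:u1].reshape(-1,3); q=q[(q[:,2]>.004)&(q[:,2]<.06)]; print(len(q),cv2.minAreaRect((q[:,:2]*1000).astype(np.float32)))
fs=np.load('side0.npz');ps=camera_params('side');Q=pts(fs['d'],ps)[290:345,265:330].reshape(-1,3)
q=Q[(Q[:,2]>.035)&(Q[:,2]<.06)];print('side rib',len(q),q.mean(0),cv2.minAreaRect((q[:,:2]*1000).astype(np.float32)))
s=manip.get_state();M=R.from_quat(s['ee_rot']).as_matrix();print(M.round(4).tolist(),s['tcp_pos'])
E
```

```text
base [ 0.57982255  0.03493904 -0.01200413  0.14200248] 0.0005656570818881662
rails [[0.6592, 0.0745], [0.6575, -0.0058], [0.6898, 0.0574], [0.6888, 0.0095], [0.6279, 0.0584], [0.6269, 0.0107]] [0.65831439 0.03435554] [0.65836824 0.03400686]
nest [0.65981679 0.03397874]
knob [0.43783278 0.03664359]
knob end [ 0.50735149 -0.08717543]
torch [0.62065132 0.10373593]
lug 70 [0.47368685 0.29783511 0.04245657] [0.03988888 0.04245119 0.04531762]
((473.71319580078125, 298.1466064453125), (48.611392974853516, 9.993680953979492), 55.40192413330078)
473 ((476.4587707519531, 300.0821228027344), (125.4837417602539, 125.95458221435547), 89.68759155273438)
side rib 148 [0.47632536 0.30344569 0.04117066] ((475.84423828125, 301.1794128417969), (51.667415618896484, 11.372136116027832), 56.953861236572266)
[[-0.9377, 0.3474, -0.0005], [0.3474, 0.9377, -0.001], [0.0002, -0.0012, -1.0]] [0.18217623 0.49193334 0.20169299]
```

{"api": "servo_tool", "payload": {"steps": [[-0.038,-0.0088,0,0,1],[-0.038,-0.0088,0,0,1],[-0.038,-0.0088,0,0,1],[-0.038,-0.0088,0,0,1],[-0.038,-0.0088,0,0,1],[-0.038,-0.0088,0,0,1],[-0.038,-0.0088,0,0,1],[-0.038,-0.0088,0,0,1]]}}

```text
t: 0.77
tcp_pos: [0.4442, 0.3192, 0.202]
ee_rot: [0.177, 0.984, -0.0, -0.0]
contact_force: [0.8, 1.2, 0.8]
grip_width: 1.0
grip_force: 0.0
```

{"api": "servo_tool", "payload": {"steps": [[-0.038,-0.0088,0,0,1],[0,0,0,-0.12,1],[0,0,0,-0.12,1],[0,0,0,-0.12,1],[0,0,0,-0.12,1],[0,0,0,-0.12,1],[0,0,0,-0.12,1],[0,0,0,-0.12,1]]}}

```text
t: 1.43
tcp_pos: [0.4753, 0.2991, 0.2018]
ee_rot: [-0.243, 0.97, -0.0, -0.0]
contact_force: [0.2, -0.2, -0.4]
grip_width: 1.001
grip_force: 0.0
```

{"api": "servo_tool", "payload": {"steps": [[0,0,0,-0.12,1],[0,0,0,-0.12,1],[0,0,0,-0.12,1],[0,0,0,-0.13,1]]}}

```text
out of range: row 4 has -0.13, outside -0.125 to 0.125
```

{"api": "servo_tool", "payload": {"steps": [[0,0,0,-0.12,1],[0,0,0,-0.12,1],[0,0,0,-0.12,1],[0,0,0,-0.12,1],[0,0,0,0,1]]}}

```text
t: 1.85
tcp_pos: [0.4753, 0.2991, 0.2018]
ee_rot: [-0.467, 0.884, 0.0, -0.0]
contact_force: [-0.1, -0.3, -0.2]
grip_width: 0.997
grip_force: 0.0
```

```bash
python3 - <<'E'
from h import *
s=manip.get_state(); im,d,p=grab('wrist'); save('w1.png',im); np.savez('w1.npz',im=im,d=d)
M=R.from_quat(s['ee_rot']).as_matrix(); print('cam in tool',M.T@(p['xyz']-s['tcp_pos']))
P=pts(d,p); m=(P[...,2]>.036)&(P[...,2]<.05)&(np.hypot(P[...,0]-.475,P[...,1]-.3)<.045)
q=P[m]; print(m.sum(),q.mean(0),cv2.minAreaRect((q[:,:2]*1000).astype(np.float32)), np.degrees(np.arctan2(M[1,1],M[0,1])))
m=(P[...,2]>.005)&(P[...,2]<.011)&(np.hypot(P[...,0]-.475,P[...,1]-.3)<.05); print(m.sum(),cv2.minAreaRect((P[m][:,:2]*1000).astype(np.float32)))
E
```

```text
cam in tool [ 0.07517274 -0.00052584 -0.17044241]
473 [0.47562135 0.29793949 0.0416468 ] ((476.320556640625, 298.6457824707031), (49.48387908935547, 9.1834716796875), 55.781429290771484) 145.62037084143358
2274 ((476.2591247558594, 298.9966735839844), (69.88077545166016, 49.748104095458984), 56.36581039428711)
```

View pics/w1.png

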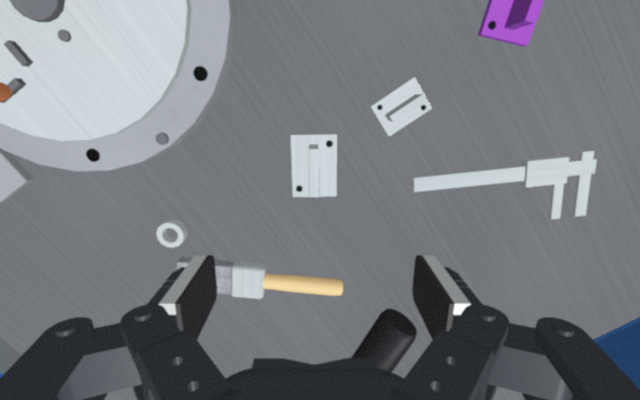

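The wrist view shows the lug centred between the fingers, with its rib at pixel (314,170) lying across the closing line. Both cameras put it at (0.476, 0.299). I'll descend and grip.

{"api": "servo_tool", "payload": {"steps": [[0,0,0.038,0,0.8],[0,0,0.038,0,0.6],[0,0,0.038,0,0.5],[0,0,0.038,0,0.5],[0,0,0.02,0,0.5],[0,0,0.0145,0,0.5],[0,0,0,0,0.5]]}}

```text
t: 2.48
tcp_pos: [0.4731, 0.298, 0.0124]
ee_rot: [-0.462, 0.887, 0.0, -0.003]
contact_force: [-0.8, -0.7, 0.7]
grip_width: 0.5
grip_force: 0.0
```

{"api": "servo_tool", "payload": {"steps": [[0,0,0,0,0],[0,0,0,0,0],[0,0,0,0,0],[0,0,0,0,0],[0,0,0,0,0],[0,0,0,0,0],[0,0,0,0,0],[0,0,0,0,0]], "force": 60}}

```text
t: 3.15
tcp_pos: [0.4756, 0.2993, 0.0159]
ee_rot: [-0.464, 0.886, -0.0, 0.0]
contact_force: [0.6, -0.1, -0.0]
grip_width: 0.001
grip_force: 0.0
```

```bash
python3 - <<'E'
from h import *
s=manip.get_state(); print(s['grip_width'],s['grip_force'],s['tcp_pos']); im,d,p=grab('wrist'); im2,d2,p2=grab('side'); im3,d3,p3=grab('top')
a=cv2.resize(im2[240:370,230:390],None,fx=2.5,fy=2.5); b=cv2.resize(im,(520,325)); c=cv2.resize(im3[160:240,170:260],None,fx=3,fy=3)
o=np.zeros((600,800,3),np.uint8); o[:325,:400]=a; o[:240,420:690]=c; o[275+0:600,280:800]=b; save('w2.png',o)
E
```

```text
0.0007886842125335387 0.0 [0.47563753 0.29927593 0.01589826]
```

View pics/w2.png

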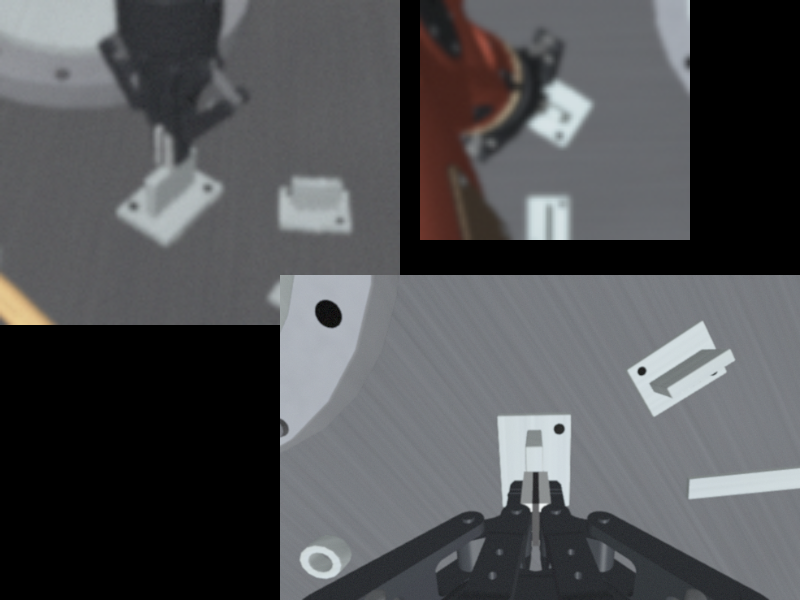

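The wrist view shows the fingers nearly shut at the lug's near end, while the gripper reads shut with no force. I'll check where the lug is now using depth.

```bash
python3 - <<'E'
from h import *
s=manip.get_state();M=R.from_quat(s['ee_rot']).as_matrix(); im,d,p=grab('wrist'); P=pts(d,p)
T=(P-s['tcp_pos'])@M   # tool coords
np.set_printoptions(precision=4,suppress=True)
def sh(lo,hi,n):
    m=(P[...,2]>lo)&(P[...,2]<hi)&(abs(T[...,0])<.08)&(abs(T[...,1])<.05); q=T[m]; print(n,m.sum(),q.min(0),q.max(0),cv2.minAreaRect((q[:,:2]*1000).astype(np.float32)))
sh(.005,.011,'foot'); sh(.038,.047,'ribtop')
im2,d2,p2=grab('side'); Q=pts(d2,p2); T2=(Q-s['tcp_pos'])@M
for lo,hi in((.004,.012),(.012,.03),(.03,.036),(.036,.046),(.046,.06)):
    m=(Q[...,2]>lo)&(Q[...,2]<hi)&(abs(T2[...,0])<.06)&(abs(T2[...,1])<.05); q=T2[m]; print(lo,m.sum(),np.percentile(q,[2,50,98],axis=0).tolist())
# wrist: rows of T along fingers
for v in range(230,400,20): print(v,[ (u,T[v,u].round(3).tolist()) for u in (300,314,330)])
E
```

```text
foot 6215 [-0.0352 -0.0264  0.0048] [0.0351 0.0247 0.0107] ((-0.1196136474609375, -0.8316669464111328), (50.09510803222656, 70.0035400390625), 88.89147186279297)
ribtop 720 [ 0.0091 -0.0062 -0.0277] [ 0.025   0.0037 -0.0224] ((17.002567291259766, -1.2564539909362793), (9.815372467041016, 15.913010597229004), 89.86186981201172)
0.004 477 [[-0.0367362818652537, -0.022580400968485112, 0.004973064888461421], [-0.01351619618843062, 0.010249218282610434, 0.008359973843060252], [0.031406648932842535, 0.025347357576868835, 0.011144853817190138]]
0.012 140 [[-0.02726503832122122, -0.002618069361258554, -0.013625503304615112], [-0.0073139112038586255, 0.004808972403047351, -0.005195722566142187], [0.02155092537219701, 0.006054071653466678, 0.003237283295258064]]
0.03 46 [[-0.026886390161676463, -0.0019749455675489936, -0.019945703498181398], [-0.007298412433562529, 0.004460543048198288, -0.017238312451068112], [0.021412008671341833, 0.005833146496662186, -0.014584885925091287]]
0.036 83 [[-0.0269599457395144, -0.004013375223287756, -0.027751092417451585], [-0.01494011456333694, 0.0036972396736
[... 506 characters left out ...]
])]
270 [(300, [0.012, -0.006, -0.057]), (314, [0.013, -0.001, -0.059]), (330, [0.011, 0.006, -0.056])]
290 [(300, [0.013, -0.005, -0.072]), (314, [0.008, -0.001, -0.064]), (330, [0.013, 0.005, -0.073])]
310 [(300, [0.012, -0.005, -0.083]), (314, [0.0, -0.001, -0.065]), (330, [0.013, 0.004, -0.083])]
330 [(300, [0.014, -0.004, -0.094]), (314, [-0.008, -0.001, -0.066]), (330, [0.015, 0.004, -0.095])]
350 [(300, [0.008, -0.004, -0.095]), (314, [-0.091, -0.001, 0.018]), (330, [0.01, 0.004, -0.097])]
370 [(300, [0.012, -0.004, -0.106]), (314, [0.012, -0.001, -0.106]), (330, [0.011, 0.003, -0.105])]
390 [(300, [0.012, -0.004, -0.111]), (314, [0.012, -0.001, -0.111]), (330, [0.011, 0.003, -0.11])]
```

Depth puts the lug exactly at the TCP, undisturbed. The fingertips, though, seem to end just above the rib, about 28 mm short of the stated TCP. I'll raise the tool and measure the tips directly.

{"api": "servo_tool", "payload": {"steps": [[0,0,-0.04,0,0],[0,0,-0.04,0,0],[0,0,0,0,0],[0,0,0,0,0]]}}

```text
t: 3.73
tcp_pos: [0.4774, 0.3001, 0.0981]
ee_rot: [-0.464, 0.886, -0.0, 0.002]
contact_force: [-0.0, 0.3, -0.8]
grip_width: 0.003
grip_force: 0.0
```

```bash
cat > tips.py <<'E'
from h import *
np.set_printoptions(precision=4,suppress=True)
s=manip.get_state();M=R.from_quat(s['ee_rot']).as_matrix(); print(s['t'],s['tcp_pos'],s['grip_width'],s['grip_force'],s['contact_force'])
for n in('wrist','side'):
    im,d,p=grab(n); P=pts(d,p); T=(P-s['tcp_pos'])@M
    m=(abs(T[...,0])<.03)&(abs(T[...,1])<.07)&(T[...,2]<.03)&(T[...,2]>-.09)&(P[...,2]>.05)
    q=T[m]; print(n,len(q),'tip z',np.sort(q[:,2])[-8:]); 
    for a in np.arange(-.08,.02,.01):
        k=q[(q[:,2]>a)&(q[:,2]<a+.01)]
        if len(k): print(' %.3f'%a,len(k),k[:,:2].min(0),k[:,:2].max(0))
    save('tip_%s_%.0f.png'%(n,s['t']*10),im)
E
python3 tips.py
```

```text
3.7333 [0.4774 0.3001 0.0981] 0.0027228944272098612 0.0 [-0.0275  0.2742 -0.7663]
wrist 14231 tip z [-0.032  -0.032  -0.032  -0.0319 -0.0317 -0.0317 -0.0316 -0.0315]
 -0.080 3388 [-0.0117 -0.0355] [0.0156 0.0344]
 -0.070 1067 [-0.0104 -0.0188] [0.0144 0.0201]
 -0.060 840 [ 0.007 -0.014] [0.0128 0.0133]
 -0.050 733 [ 0.007 -0.014] [0.0128 0.0133]
 -0.040 396 [ 0.0071 -0.0139] [0.0127 0.0128]
side 556 tip z [-0.031  -0.0306 -0.0304 -0.0299 -0.0294 -0.0285 -0.0282 -0.0276]
 -0.080 136 [-0.0136 -0.0333] [0.0102 0.0361]
 -0.070 53 [-0.0117 -0.0221] [-0.002   0.0164]
 -0.060 69 [-0.011  -0.0129] [0.0071 0.0156]
 -0.050 76 [-0.0111 -0.0127] [0.0074 0.0159]
 -0.040 50 [-0.0106 -0.0109] [0.0056 0.0154]
 -0.030 5 [-0.0086  0.0017] [-0.0025  0.0082]
```

Both cameras agree that the fingertips sit 31 mm short of the reported TCP, so that is the offset from here on: real tip z = reported z + 0.031. I'll open and go down to a reported z of about -0.016.

{"api": "servo_tool", "payload": {"steps": [[0,0,0,0,0.5],[0,0,0,0,0.5],[0,0,0.03,0,0.5],[0,0,0.03,0,0.5],[0,0,0.03,0,0.5],[0,0,0.013,0,0.5],[0,0,0.008,0,0.5],[0,0,0,0,0.5]]}}

```text
t: 4.5
tcp_pos: [0.4739, 0.2984, -0.0174]
ee_rot: [-0.464, 0.886, 0.0, -0.002]
contact_force: [0.1, 0.1, 0.3]
grip_width: 0.5
grip_force: 0.0
```

{"api": "servo_tool", "payload": {"steps": [[0,0,0,0,0],[0,0,0,0,0],[0,0,0,0,0],[0,0,0,0,0],[0,0,0,0,0],[0,0,0,0,0]], "force": 60}}

```text
t: 5.0
tcp_pos: [0.4766, 0.2997, -0.014]
ee_rot: [-0.464, 0.886, -0.0, 0.001]
contact_force: [-0.4, -0.8, 6.5]
grip_width: 0.107
grip_force: 60.1
```

{"api": "servo_tool", "payload": {"steps": [[0,0,-0.015,0,0],[0,0,-0.03,0,0],[0,0,-0.03,0,0],[0,0,-0.03,0,0],[0,0,-0.03,0,0],[0,0,0,0,0]]}}

```text
t: 5.5
tcp_pos: [0.4786, 0.3007, 0.1257]
ee_rot: [-0.464, 0.886, -0.0, 0.004]
contact_force: [1.7, -0.1, -2.2]
grip_width: 0.108
grip_force: 58.9
```

{"api": "servo_tool", "payload": {"steps": [[0.0257,-0.0213,0,0,0],[0.0257,-0.0213,0,0,0],[0.0257,-0.0213,0,0,0],[0.0257,-0.0213,0,0,0],[0.0257,-0.0213,0,0,0],[0.0257,-0.0213,0,0,0],[0.0257,-0.0213,0,0,0],[0.0257,-0.0213,0,0,0]]}}

```text
t: 6.17
tcp_pos: [0.498, 0.0317, 0.1194]
ee_rot: [-0.464, 0.886, 0.0, -0.0]
contact_force: [0.1, -0.2, -4.0]
grip_width: 0.107
grip_force: 58.9
```

{"api": "servo_tool", "payload": {"steps": [[0,0,0,-0.119,0],[0,0,0,-0.119,0],[0,0,0,-0.119,0],[0,0,0,-0.119,0],[0,0,0,-0.119,0],[0,0,0,0,0],[0,0,0,0,0]]}}

```text
t: 6.75
tcp_pos: [0.4982, 0.0332, 0.1194]
ee_rot: [-0.702, 0.712, 0.0, -0.0]
contact_force: [-0.2, -0.2, -3.0]
grip_width: 0.109
grip_force: 59.1
```

```bash
python3 - <<'E'
from h import *
np.set_printoptions(precision=4,suppress=True)
s=manip.get_state();M=R.from_quat(s['ee_rot']).as_matrix(); print(s['tcp_pos'],np.degrees(np.arctan2(M[1,1],M[0,1])),s['grip_width'],s['grip_force'],s['qpos'])
im,d,p=grab('wrist');P=pts(d,p);T=(P-s['tcp_pos'])@M
save('w5.png',im);np.savez('w5.npz',im=im,d=d)
m=(abs(T[...,0])<.05)&(abs(T[...,1])<.04)&(T[...,2]>-.025)&(T[...,2]<.025); q=T[m]
h=np.histogram(q[:,2],20); print(h)
m2=m&(T[...,2]>0);q=T[m2];print('foot top',np.median(q[:,2]),cv2.minAreaRect((q[:,:2]*1000).astype(np.float32)))
E
```

```text
[0.4982 0.0332 0.1194] 179.17948432288034 0.10908076293167504 59.07268702983856 [-0.0799  0.308  -0.36    0.9034 -0.     -1.6364]
(array([  11,   10,    9,   26,  256, 1197, 2337, 1661,  528,   72,   31,
         34,   40,   36,   39,   29,   28,   38,   21,    4]), array([-0.0249, -0.0243, -0.0236, -0.023 , -0.0224, -0.0218, -0.0212,
       -0.0206, -0.02  , -0.0193, -0.0187, -0.0181, -0.0175, -0.0169,
       -0.0163, -0.0156, -0.015 , -0.0144, -0.0138, -0.0132, -0.0126]))
foot top nan ((0.0, 0.0), (0.0, 0.0), 0.0)
  return _methods._mean(a, axis=axis, dtype=dtype,
  ret = ret.dtype.type(ret / rcount)
```

View pics/w5.png

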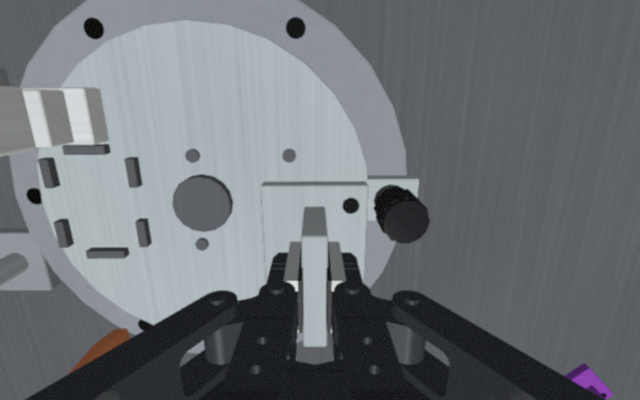

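The wrist view shows the lug held level with its foot edge at pixels (262–365, 183), and the nest rails centred near (98,205). Both can be measured from this picture.

```bash
python3 - <<'E'
from h import *
np.set_printoptions(precision=4,suppress=True)
s=manip.get_state();M=R.from_quat(s['ee_rot']).as_matrix();p=camera_params('wrist');f=np.load('w5.npz');im,d=f['im'],f['d'];P=pts(d,p);T=(P-s['tcp_pos'])@M
m=(T[...,2]>-.026)&(T[...,2]<-.018)&(abs(T[...,0])<.05)&(abs(T[...,1])<.04)
q=T[m];print('foot tool',np.percentile(q[:,:2],[.5,99.5],axis=0))
for v in(190,):
    u=np.where(m[v])[0]; print(T[v,u[0]],T[v,u[-1]])
g=cv2.cvtColor(im,cv2.COLOR_RGB2GRAY); bw=((g<115)).astype(np.uint8); bw[:, :40]=0
n,l,st,c=cv2.connectedComponentsWithStats(bw[130:275,:160])
for i in range(1,n):
    if st[i,4]>60: print(st[i],c[i]+[0,130],ray(c[i][0],c[i][1]+130,.053,p))
# holes for reference
for u,v in((93,28),(295,28)):print(ray(u,v,.03,p))
g2=(g[170:245,170:240]<140);w=np.argwhere(g2).mean(0);print('axis',ray(w[1]+170,w[0]+170,.045,p))
kn=(P[...,2]>.085)&(P[...,2]<.1)&(np.hypot(P[...,0]-.438,P[...,1]-.037)<.03);print('knob',kn.sum(),P[kn].mean(0),(P[kn].min(0)+P[kn].max(0))/2)
E
```

```text
foot tool [[-0.0111 -0.0245]
 [ 0.0357  0.025 ]]
[ 0.0327 -0.0246 -0.0201] [ 0.0329  0.0245 -0.0209]
[ 63  14  47  10 414] [ 86.4976 148.9614] [ 0.6582 -0.0074  0.053 ]
[125  27  17  30 377] [133.2387 171.4748] [0.628  0.0093 0.053 ]
[ 40  28  20  30 441] [ 49.0544 172.3243] [0.6887 0.009  0.053 ]
[ 54  89  20  29 393] [ 63.5165 232.7303] [0.6892 0.056  0.053 ]
[136  89  15  28 324] [143.2994 232.142 ] [0.6285 0.0564 0.053 ]
[ 86 118  43  10 404] [107.3069 252.4876] [0.6591 0.073  0.053 ]
[ 45 129  12  16  76] [ 49.2237 268.5526] [0.7075 0.0862 0.053 ]
[ 0.6513 -0.0886  0.03  ]
[ 0.5098 -0.0866  0.03  ]
axis [0.5839 0.0368 0.045 ]
knob 1780 [0.4411 0.0345 0.0912] [0.4403 0.036  0.0894]
```

{"api": "servo_tool", "payload": {"steps": [[-0.0005,-0.0322,0,0,0],[-0.0005,-0.0322,0,0,0],[-0.0005,-0.0322,0,0,0],[-0.0005,-0.0322,0,0,0],[-0.0005,-0.0322,0,0,0],[0,0,0,0,0],[0,0,0,0,0]]}}

```text
t: 7.38
tcp_pos: [0.6603, 0.034, 0.1183]
ee_rot: [-0.702, 0.712, 0.0, -0.0]
contact_force: [-1.5, 0.6, -4.3]
grip_width: 0.108
grip_force: 60.1
```

{"api": "servo_tool", "payload": {"steps": [[0,0,0.015,0,0],[0,0,0.02,0,0],[0,0,0.02,0,0],[0,0,0.015,0,0],[0,0,0.004,0,0],[0,0,0,0,0],[0,0,0,0,0]]}}

```text
t: 7.97
tcp_pos: [0.6594, 0.034, 0.0465]
ee_rot: [-0.703, 0.711, -0.0, 0.0]
contact_force: [0.6, 0.0, -2.8]
grip_width: 0.107
grip_force: 60.0
```

```bash
python3 - <<'E'
from h import *
np.set_printoptions(precision=4,suppress=True)
s=manip.get_state();M=R.from_quat(s['ee_rot']).as_matrix(); print(s['tcp_pos'],np.degrees(np.arctan2(M[1,1],M[0,1])),s['contact_force'])
im,d,p=grab('wrist');P=pts(d,p);T=(P-s['tcp_pos'])@M
a=im; im2,_,_=grab('side'); b=cv2.resize(im2[150:290,160:350],None,fx=2,fy=2)
o=np.zeros((400+0,800,3),np.uint8);o[:263,:420]=cv2.resize(a,(420,263));o[:280,420:800]=b;save('w6.png',o[:290])
m=(T[...,2]>-.026)&(T[...,2]<-.018)&(abs(T[...,0])<.05)&(abs(T[...,1])<.04)
q=P[m];print('foot world',np.percentile(q,[.5,99.5],axis=0))
E
```

```text
[0.6594 0.034  0.0465] 179.34551720924654 [ 0.6401  0.0353 -2.8023]
foot world [[0.6343 0.0049 0.0656]
 [0.6838 0.0461 0.0704]]
```

View pics/w6.png

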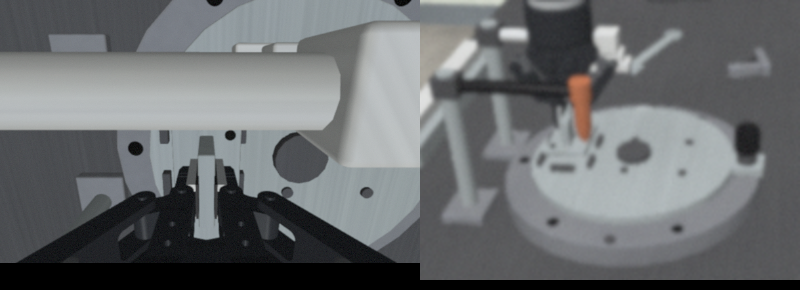

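The foot centre in x is 0.659, against 0.6586 for the nest, and there is clear space to the torch and the funnel. I'll lower it slowly.

{"api": "servo_tool", "payload": {"steps": [[0,0,0.004,0,0],[0,0,0.003,0,0],[0,0,0.002,0,0],[0,0,0.002,0,0],[0,0,0.001,0,0],[0,0,0,0,0],[0,0,0,0,0]]}}

```text
t: 8.65
tcp_pos: [0.6598, 0.034, 0.0336]
ee_rot: [-0.703, 0.711, -0.0, 0.0]
contact_force: [2.2, 0.8, -4.6]
grip_width: 0.106
grip_force: 59.9
```

{"api": "servo_tool", "payload": {"steps": [[0,0,0.0008,0,0],[0,0,0.0007,0,0],[0,0,0.0005,0,0],[0,0,0,0,0],[0,0,0,0,0]]}}

```text
t: 9.07
tcp_pos: [0.6598, 0.034, 0.0318]
ee_rot: [-0.703, 0.711, -0.0, 0.0]
contact_force: [2.5, -0.5, -3.4]
grip_width: 0.106
grip_force: 60.1
```

{"api": "servo_tool", "payload": {"steps": [[0,0,0.0006,0,0],[0,0,0,0,0],[0,0,0.0006,0,0],[0,0,0,0,0],[0,0,0,0,0]]}}

```text
t: 9.48
tcp_pos: [0.6599, 0.0339, 0.0311]
ee_rot: [-0.703, 0.711, -0.0, 0.0]
contact_force: [0.4, -0.2, 3.4]
grip_width: 0.107
grip_force: 61.1
```

It has touched the floor. I'll release and rise.

{"api": "servo_tool", "payload": {"steps": [[0,0,0,0,0.35],[0,0,0,0,0.35],[0,0,0,0,0.35],[0,0,0,0,0.35],[0,0,0,0,0.35]]}}

```text
t: 9.9
tcp_pos: [0.6595, 0.034, 0.0303]
ee_rot: [-0.703, 0.711, 0.0, -0.0]
contact_force: [0.5, -0.2, 0.8]
grip_width: 0.35
grip_force: 0.0
```

{"api": "servo_tool", "payload": {"steps": [[0,0,-0.01,0,0.35],[0,0,-0.02,0,0.35],[0,0,-0.03,0,0.35],[0,0,-0.03,0,0.35],[0,0,-0.01,0,0.35],[0,0,0,0,0.35]]}}

```text
t: 10.4
tcp_pos: [0.6619, 0.0339, 0.1346]
ee_rot: [-0.703, 0.711, -0.002, 0.002]
contact_force: [0.6, 0.3, 0.2]
grip_width: 0.35
grip_force: 0.0
```

{"api": "servo_tool", "payload": {"steps": [[0,0.036,0,0,0.6],[0,0.036,0,0,0.6],[0,0.036,0,0,0.6],[0,0.036,0,0,0.6],[0,0.036,0,0,0.6],[0,0.036,0,0,0.6],[0,0,0,0,0.6],[0,0,0,0,0.6]]}}

```text
t: 11.07
tcp_pos: [0.4413, 0.0365, 0.13]
ee_rot: [-0.703, 0.711, 0.001, -0.001]
contact_force: [1.1, 0.7, 0.1]
grip_width: 0.599
grip_force: 0.0
```

```bash
python3 - <<'E'
from h import *
np.set_printoptions(precision=4,suppress=True)
s=manip.get_state();M=R.from_quat(s['ee_rot']).as_matrix(); print(s['tcp_pos'],np.degrees(np.arctan2(M[1,1],M[0,1])),s['qpos'])
im,d,p=grab('wrist');P=pts(d,p)
near=lambda x,y,r:np.hypot(P[...,0]-x,P[...,1]-y)<r
def rep(n,m): q=P[m]; print(n,len(q),np.median(q[:,2]) if len(q) else 0,cv2.minAreaRect((q[:,:2]*1000).astype(np.float32)) if len(q) else 0)
rep('rib',near(.66,.034,.04)&(P[...,2]>.08)&(P[...,2]<.095))
rep('foot/rails',near(.66,.034,.06)&(P[...,2]>.0495)&(P[...,2]<.058))
rep('knob',near(.44,.036,.03)&(P[...,2]>.085)&(P[...,2]<.1))
save('w7.png',im)
im,d,p=grab('side');P=pts(d,p)
rep('rib side',near(.66,.034,.05)&(P[...,2]>.08)&(P[...,2]<.095))
rep('knob side',near(.44,.036,.03)&(P[...,2]>.085)&(P[...,2]<.1))
E
```

```text
[0.4413 0.0365 0.13  ] 179.39444655894454 [-0.0829  0.1972 -0.4812  0.8942 -0.     -1.6432]
rib 422 0.08343318123314558 ((654.1879272460938, 38.91273498535156), (39.352901458740234, 5.389408588409424), 82.46102905273438)
foot/rails 4715 0.05167667927499131 ((638.5587768554688, 34.37491226196289), (89.07685089111328, 77.07459259033203), 89.70647430419922)
knob 1594 0.09155216022678563 ((440.0323486328125, 36.10836410522461), (31.38035011291504, 30.472736358642578), 75.4014892578125)
rib side 54 0.08678381451916983 ((658.5093994140625, 37.21101760864258), (10.267667770385742, 48.675148010253906), 2.0528805255889893)
knob side 90 0.09147807579982886 ((439.5276184082031, 39.64277648925781), (28.00037956237793, 27.79842185974121), 35.49808883666992)
```

View pics/w7.png

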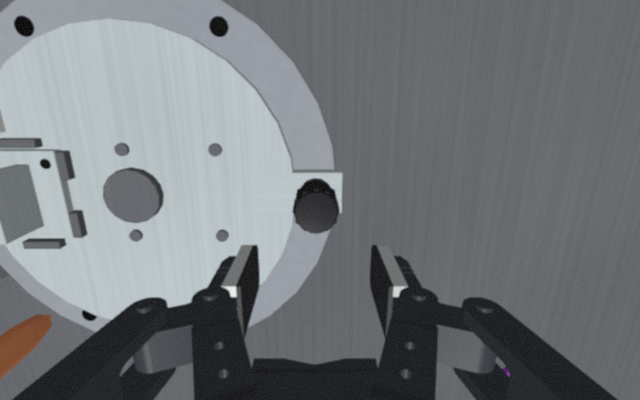

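The lug sits inside the rails and the knob is at (0.4395, 0.0365), 93 mm high. I'll pre-twist to leave room for the last joint, then descend on the knob.

{"api": "servo_tool", "payload": {"steps": [[0,-0.001,0,0.12,0.6],[0,0.003,0,0.12,0.6],[0,0,0,0.12,0.6],[0,0,0,0.12,0.6],[0,0,0,0.12,0.6],[0,0,0,0.12,0.6],[0,0,0,0,0.6]]}}

```text
t: 11.75
tcp_pos: [0.4429, 0.0366, 0.1302]
ee_rot: [-0.405, 0.914, -0.0, 0.0]
contact_force: [0.1, 0.3, 0.1]
grip_width: 0.601
grip_force: 0.0
```

{"api": "servo_tool", "payload": {"steps": [[0,0,0.03,0,0.6],[0,0,0.03,0,0.6],[0,0,0.02,0,0.6],[0,0,0.012,0,0.6],[0,0,0.01,0,0.6],[0,0,0,0,0.6],[0,0,0,0,0.6]]}}

```text
t: 12.33
tcp_pos: [0.4419, 0.0366, 0.0281]
ee_rot: [-0.409, 0.912, 0.0, -0.0]
contact_force: [0.8, -0.0, -0.7]
grip_width: 0.602
grip_force: 0.0
```

{"api": "servo_tool", "payload": {"steps": [[0.0015,0.0015,0,0,0.6],[0,0,0,0,0.6],[0,0,0,0,0],[0,0,0,0,0],[0,0,0,0,0],[0,0,0,0,0],[0,0,0,0,0],[0,0,0,0,0]], "force": 60}}

```text
t: 13.0
tcp_pos: [0.4399, 0.0365, 0.0293]
ee_rot: [-0.408, 0.913, -0.0, 0.0]
contact_force: [-2.7, 0.4, 9.1]
grip_width: 0.333
grip_force: 58.5
```

{"api": "servo_tool", "payload": {"steps": [[0,0,-0.003,0,0],[0,0,-0.004,0,0],[0,0,-0.004,0,0],[0,0,-0.003,0,0],[0,0,0,0,0],[0,0,0,0,0],[0,0,0,0,0]]}}

```text
t: 13.58
tcp_pos: [0.4398, 0.0365, 0.0424]
ee_rot: [-0.408, 0.913, -0.0, 0.0]
contact_force: [3.6, -0.2, -10.8]
grip_width: 0.332
grip_force: 59.9
```

```bash
cat > k.py <<'E'
from h import *
np.set_printoptions(precision=4,suppress=True)
s=manip.get_state();M=R.from_quat(s['ee_rot']).as_matrix(); print(s['t'],s['tcp_pos'],'psi',np.arctan2(M[1,1],M[0,1]),s['contact_force'],s['moment'],s['grip_width'],s['qpos'])
c=np.array([.580,.0348]); v=s['tcp_pos'][:2]-c; a=np.arctan2(v[1],v[0]); th=(a-(np.pi-.012))%(2*np.pi); th=th if th<3.2 else th-2*np.pi
print('r',np.hypot(*v),'theta',th)
for dl in(.1,1.047-th):
    w=c+np.hypot(*v)*np.array([np.cos(a+dl),np.sin(a+dl)])-s['tcp_pos'][:2]; print('step',dl,M[:,:2].T@np.array([*w,0]))
E
python3 k.py; python3 - <<'E'
from h import *
im,d,p=grab('side');P=pts(d,p);m=(np.hypot(P[...,0]-.44,P[...,1]-.0365)<.02)&(P[...,2]>.04)&(P[...,2]<.12)
print(np.histogram(P[m][:,2],16))
E
```

```text
13.5833 [0.4398 0.0365 0.0424] psi 2.411007716989963 [  3.6117  -0.189  -10.8053] [ 0.0592 -0.8997  0.1135] 0.33170554702732485 [-0.0831  0.3043 -0.6117  0.6545  0.     -0.9233]
r 0.1402557179055758 theta -0.0002901442356684214
step 0.1 [ 0.0101 -0.0097]
step 1.0472901442356684 [ 0.0453 -0.1328]
(array([55, 18, 25, 29,  5,  3, 11, 15, 17, 16, 19, 18, 32, 41, 11, 14]), array([0.04082011, 0.04575642, 0.05069273, 0.05562904, 0.06056535,
       0.06550166, 0.07043797, 0.07537428, 0.08031059, 0.0852469 ,
       0.09018322, 0.09511953, 0.10005584, 0.10499215, 0.10992846,
       0.11486477, 0.11980108]))
```

The plunger has come up about 13 mm against roughly 11 N of spring force. I'll swing counter-clockwise along the arc, twisting with the stage.

{"api": "servo_tool", "payload": {"steps": [[0.0053,-0.0051,-0.0005,-0.052,0],[0.0106,-0.0103,0,-0.1047,0],[0.0106,-0.0103,0,-0.1047,0],[0.0106,-0.0103,0,-0.1047,0],[0,0,0,0,0]]}}

```text
t: 14.05
tcp_pos: [0.4497, -0.0163, 0.0431]
ee_rot: [-0.57, 0.822, -0.001, 0.0]
contact_force: [5.2, 2.7, -11.2]
grip_width: 0.331
grip_force: 61.1
```

```bash
python3 k.py
```

```text
14.05 [ 0.4497 -0.0163  0.0431] psi 2.7828881157901764 [  5.1718   2.6562 -11.1708] [ 0.7319 -1.0525  0.3344] 0.3308874851065819 [-0.1981  0.3166 -0.5904  0.6623 -0.0012 -1.4102]
r 0.1399678034792378 theta 0.38604178006630185
step 0.1 [ 0.0099 -0.0099]
step 0.6609582199336981 [ 0.0442 -0.0794]
```

{"api": "servo_tool", "payload": {"steps": [[0.0109,-0.0109,0,-0.11,0],[0.0109,-0.0109,0,-0.11,0],[0.0109,-0.0109,0,-0.11,0],[0.0109,-0.0109,0,-0.11,0],[0.0109,-0.0109,0,-0.11,0],[0.0109,-0.0109,0,-0.11,0],[0,0,0,0,0],[0,0,0,0,0]]}}

```text
t: 14.72
tcp_pos: [0.5066, -0.0846, 0.0424]
ee_rot: [0.803, -0.596, -0.0, 0.0]
contact_force: [1.5, -3.2, -9.7]
grip_width: 0.333
grip_force: 61.9
```

```bash
python3 k.py
```

```text
14.7167 [ 0.5066 -0.0846  0.0424] psi -2.8473579610716335 [ 1.4903 -3.1768 -9.729 ] [-0.6107 -0.5852 -0.3506] 0.3327065924795705 [-0.3074  0.4204 -0.4239  0.7275 -0.0007 -2.1724]
r 0.1401246225802337 theta 1.0315691397495357
step 0.1 [ 0.01   -0.0098]
step 0.015430860250464251 [ 0.0016 -0.0014]
```

{"api": "servo_tool", "payload": {"steps": [[0.0016,-0.0014,0,-0.015,0],[0,0,0.002,0,0],[0,0,0.002,0,0],[0,0,0.001,0,0],[0,0,0,0,0],[0,0,0,0,0]]}}

```text
t: 15.22
tcp_pos: [0.5082, -0.0855, 0.0379]
ee_rot: [0.808, -0.59, 0.0, 0.001]
contact_force: [1.2, -5.6, -8.8]
grip_width: 0.331
grip_force: 62.0
```

```bash
python3 k.py
```

```text
15.2167 [ 0.5082 -0.0855  0.0379] psi -2.8319232566565002 [ 1.2498 -5.5716 -8.7867] [-1.1746 -0.1952 -0.4471] 0.33114375412605856 [-0.3076  0.4282 -0.4255  0.7171 -0.0014 -2.1881]
r 0.1400875923104844 theta 1.0444319538329996
step 0.1 [ 0.01   -0.0098]
step 0.0025680461670003485 [ 0.0003 -0.0002]
```

The plunger is at about 8.6 mm and still pulling down on the spring, so the pin has entered the hole. I'll keep lowering.

{"api": "servo_tool", "payload": {"steps": [[0,0,0.002,0,0],[0,0,0.002,0,0],[0,0,0.002,0,0],[0,0,0.0015,0,0],[0,0,0,0,0],[0,0,0,0,0]]}}

```text
t: 15.72
tcp_pos: [0.5086, -0.0858, 0.0307]
ee_rot: [0.808, -0.59, 0.001, 0.001]
contact_force: [1.9, -7.1, -9.0]
grip_width: 0.332
grip_force: 62.4
```

```bash
python3 k.py
```

```text
15.7167 [ 0.5086 -0.0858  0.0307] psi -2.831788556761458 [ 1.8885 -7.102  -9.0136] [-1.3771 -0.414  -0.3387] 0.3315514767525063 [-0.3077  0.4379 -0.4333  0.6987 -0.0017 -2.1883]
r 0.1401167629521302 theta 1.048179782447459
step 0.1 [ 0.01   -0.0098]
step -0.0011797824474590879 [-0.0001  0.0001]
```

{"api": "servo_tool", "payload": {"steps": [[0,0,0,0,0.2],[0,0,0,0,0.45],[0,0,0,0,0.6],[0,0,0,0,0.6],[0,0,0,0,0.6],[0,0,0,0,0.6],[0,0,0,0,0.6]]}}

```text
t: 16.3
tcp_pos: [0.5086, -0.0849, 0.0307]
ee_rot: [0.808, -0.589, 0.0, -0.0]
contact_force: [-0.1, -0.6, -0.2]
grip_width: 0.599
grip_force: 0.0
```

{"api": "servo_tool", "payload": {"steps": [[0,0,-0.015,0,0.6],[0,0,-0.03,0,0.6],[0,0,-0.04,0,0.6],[0,0,-0.04,0,0.6],[0,0,-0.03,0,0.6],[0,0,0,0,0.6]]}}

```text
t: 16.8
tcp_pos: [0.5118, -0.0859, 0.1917]
ee_rot: [0.808, -0.589, 0.004, -0.002]
contact_force: [0.6, 0.1, -0.2]
grip_width: 0.601
grip_force: 0.0
```

```bash
cat > fin.py <<'E'
from h import *
np.set_printoptions(precision=4,suppress=True)
s=manip.get_state(); print(s['t'],s['tcp_pos'],s['contact_force'],s['grip_width'])
for n in('wrist','side','top'):
    im,d,p=grab(n);P=pts(d,p); save('fin_%s_%.0f.png'%(n,s['t']*10),im)
    for nm,x,y,r,lo,hi in(('knob',.508,-.087,.03,.08,.11),('rib',.62,.104,.045,.08,.092)):
        q=P[(np.hypot(P[...,0]-x,P[...,1]-y)<r)&(P[...,2]>lo)&(P[...,2]<hi)]
        if len(q)>10: print(n,nm,len(q),q.mean(0),'z50,95',np.percentile(q[:,2],[50,95]),cv2.minAreaRect((q[:,:2]*1000).astype(np.float32)))
E
python3 fin.py
```

```text
16.8 [ 0.5118 -0.0859  0.1917] [ 0.5542  0.0686 -0.1874] 0.601093501505055
wrist knob 1046 [ 0.5086 -0.0879  0.091 ] z50,95 [0.0915 0.0928] ((508.4027099609375, -86.48202514648438), (30.622724533081055, 30.72144317626953), 11.876517295837402)
side knob 88 [ 0.5073 -0.078   0.0886] z50,95 [0.0902 0.0931] ((508.4110107421875, -81.24569702148438), (26.953475952148438, 26.55326271057129), 27.32611656188965)
side rib 93 [0.6212 0.1055 0.0855] z50,95 [0.0863 0.0884] ((622.2745361328125, 102.99342346191406), (11.909767150878906, 51.06320571899414), 57.9898567199707)
top rib 73 [0.6191 0.1003 0.0865] z50,95 [0.087  0.0897] ((619.9085083007812, 100.8344497680664), (10.83938217163086, 48.68667984008789), 58.982181549072266)
```

Knob top reads 0.0915, the same as when it was locked, and the rib lies under the torch at the seated height. One last look before handing in.

View pics/fin_side_168.png

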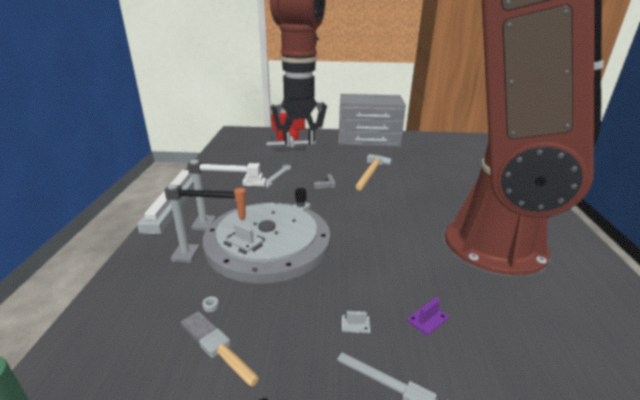

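The lug sits in its nest under the torch at about (243,233). The knob at (301,196) is down, and the gripper is clear of everything.

```bash
python3 -c "
from plant import job; print(job.sign_off())"
```

```text
the job is handed in; nothing more can be done
None
```

I handed the job in at about 17 s: the lug plate is seated in the nest under the welding torch and the plunger is home in its new hole by camera measurement; sign-off returned no verdict.

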